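# Shim the rocking bench scale

### The arm

A 7-joint arm with a two-finger parallel gripper is mounted at the origin on the work surface. World frame = base frame: x ahead of the robot, y to its left, z up, the work surface at z = 0. Lengths are in mm, angles in rad, forces in N, time in s.
With the tool pointing down it reaches from about 425 to 925 mm from the base axis. Payload 6.8 kg.
Tool frame: the origin (TCP) lies midway between the tips of the shut fingers; the grasp point (between the pads) lies 19 mm behind it (r.hold_point_z is the z of the grasp point in the tool frame, in mm); z points along the fingers, y is the direction in which the jaws open and shut (so a half turn about z gives the same grasp; the last joint's range is limited). The gripper opens to 88 mm and grips with 3 to 60 N. Pads are 20 mm wide; open, the fingers measure 115 mm over their backs; the gripper's body (75 mm by 178 mm) begins 61 mm behind the grasp point.
Start: joints at [-1.369, 0.477, 0.022, 1.555, -0.011, 1.109, -0.083], TCP at [205.782, 642.886, 184.764] pointing down, gripper open.
Joint ranges: [-2.96, 2.96], [-0.34, 2.1], [-1.41, 1.46], [0.24, 2.44], [-1.37, 4.51], [0.17, 1.92], [-2.96, 2.96]. Speed limits (rad/s): [2.39, 2.39, 3.14, 3.14, 3.14, 3.14, 3.14].

### API

Orientations are given as a 3x3 rotation matrix whose columns are the frame's x, y, z axes.
In Python, from cell import r gives the robot as it stands. The module is installed in compiled form; this text tells all that it offers.
- The arm moves only by the shell command python3 -m pendant 'ROWS' [FORCE]. ROWS is text: rows parted by semicolons, each of 7 numbers parted by spaces: the closure, from -1 (fully open) to 1 (shut), then the shift along the tool's x, y, z in units of 0.3 m (1.0 is 0.3 m), then the turn, a rotation vector about the tool's x, y, z in units of 90 degrees (1.0 is 90 degrees). In form: claw tx ty tz ax ay az; .... A call has 1 to 10 rows; each row is the pose to reach, as a shift and turn from the pose measured when the call began, along the tool's axes at that moment; what a row does not reach only later rows make up. A row lasts 1/12 s, in which the tool goes at most 41.7 mm and 7.16 degrees, less where a joint would pass 70% of its speed; a pose out of reach is approached as far as the arm can. A call with a number of a shift or a turn outside -1 to 1 is refused whole. A call with a gripper value outside its range is refused whole. The fingers move at their own pace and stop on an object; FORCE is the grip in N (left out, the last holds). Time passes only in rows, so rows that repeat a pose let the fingers close. It gives the time, the measured TCP pose, the force and the opening at its end, in the units of the state.
- r.get_state(): the state, without advancing time (a new reading comes with each control period).
- r.get_image(name): name is "scene" or "side" or "wrist"; returns (picture, depth): 384x512x3 uint8, red, green, blue; 384x512 float32, mm along the optical axis (not along the pixel's ray), 0 where there is no reading.
- r.get_calibration(name): a dict with "K" (3x3 intrinsics, pixels), "xyz" and "attitude" of the camera in the world. Camera axes: x right, y down, z forward; pixel columns grow to the right and rows downward; lengths in mm; the calibration is good to about 2 mm. A picture is of the moment at which its call begins: read the wrist's pose just before it. get_calibration takes no time and is no camera call; for the wrist camera it gives the pose at the moment of the call.
- r.hand_in(): hands the job in, once; it reports no verdict.
The state is a dict: "time": time; "joint_pos": joint angles; "dq": joint speeds; "joint_efforts": joint torques, N m; "tool_pos": TCP position; "eef_rot": TCP orientation; "contact_force": force on the tool from outside, world axes, zero at the start; "wrist_torque": the same for the moment, N m; "finger_gap": finger opening in mm.
Only numpy, scipy, OpenCV 4.12 (cv2) and the standard library are available. Lean on these libraries where they do the work, as an engineer would, in place of code of your own. Each camera call takes 0.05 s, during which the arm holds its last target.

### The job

The bench scale rocks because its rust-brown corner foot is seized too short. Slide the orange wedge along the bench, thin end first, under that foot, and push it in until the wedge is tight and the scale stands level and firm on all four corners. Use only your fingertips to push: pick nothing up, do not shove or lift the scale, and leave the other things on the bench where they are.

Things in the scene. Friction and masses are not known exactly. Their poses are not given: they have to be found in the camera images.
- scale: Loose bench scale, 3 kg: grey housing 200 x 200 mm, steel pan 206 mm square (top 83 mm up), low console on its -x side (to x = -164 mm). Screw feet at x, y = +-125 mm. It leans 1.5 to 3 degrees onto the short foot at x = +125, y = -125 mm. Origin: middle in plan, level with the tips of the three good feet (bench height when level). Level means z vertical.
- ear (a point): Centre of the underside of the corner ear that carries the seized foot, 32 mm above the bench when level. Ears are discs 46 mm across, 12 mm thick, at all four corners, reaching 148 mm from the scale's centre in x and y; knurled knobs (25 mm across, black, rust-brown on the seized foot) stand on them, tops 61 to 70 mm above the bench.
- foot_tip (a point): Lowest point of the seized foot's domed grey rubber pad (20 mm radius), which must come to stand on the wedge. It starts on the bench with about 1 N on it. The wedge can be slid in along the scale's +y. Its thin end meets the dome with a bump of up to 7 N, then pushes easily (1 to 3 N) until the opposite foot lands; from there the push rises steeply: 7 to 10 N makes it tight, 14 N slides the scale.
- opposite_foot (a point): Tip of the good foot diagonally opposite the seized one. It hangs in the air at the start, about as high as the seized foot is short, and stands on the bench when the scale is level.
- seized_foot (a joint): How much shorter the seized foot is than the other three, in m (0.005 to 0.009): the wedge thickness needed under it. It does not turn or move.
- wedge: Loose wedge of speckled orange plastic, 50 to 85 g, 120 x 45 mm, flat underside; its top slopes 1 in 6 from 21.5 mm at the upright thick end (x = -60 mm) to 1.5 mm at the thin end (x = +60 mm). Origin: centre of its underside, x to the thin end, z up. Starts with its thin end 25 to 60 mm from the seized foot, up to 30 mm out of line and 0.3 rad askew. Friction about 0.6: it stays put under the foot.
- jar: Bystander: closed jar with green body and black lid, 62 mm across, 85 mm tall. Origin: centre of its underside.
- scraper: Bystander: steel scraper with a blue handle, 250 mm long, 65 mm wide at the blade, 20 mm high, lying along its x axis (blade at +x). Origin: middle of its length, at bench level.
- disc: Bystander: white speckled pressed-plastic disc, 90 mm across, 9 mm thick, lying flat. Origin: centre of its underside.
Mind the look-alikes: they are no part of the job. Of the things like the wedge, leave any that is green, pink or turquoise; of the rest the smaller one is meant.

How it is judged (in metres and radians):
At the end, for the whole second after the job is handed in: The seized foot stands on the wedge slope (within 19 mm of its centre line); the wedge lies flat and tight (at least 2 N on it); the scale is level within 0.43 degrees and within 20 mm of its place; all at rest; jar, scraper and disc within 20 mm of where they were (angle between scale's own z axis and vertical below 0.0075 rad and contact force between wedge and scale above 2 N and y of foot_tip in the frame of wedge between -0.019 and 0.019 m and x of foot_tip in the frame of wedge between -0.02 and 0.06 m and height (world z) of wedge below 0.005 m and angle between wedge's own z axis and vertical below 0.05 rad and distance of each of scale, jar, scraper, disc from where it was at the start of the episode below 0.02 m and linear speed of wedge below 0.005 m/s and angular speed of scale below 0.03 rad/s); the robot touches nothing.
It fails at once if the wedge is lifted off the bench or tipped (height (world z) of wedge above 0.012 m or angle between wedge's own z axis and vertical above 0.25 rad).
It fails at once if the scale is lifted or tipped (height (world z) of scale above 0.012 m or angle between scale's own z axis and vertical above 0.09 rad).
It fails at once if the scale is shoved out of place (20 mm) (distance of scale from where it was at the start of the episode above 0.02 m).
It fails at once if the jar, the scraper or the disc is moved (20 mm) (distance of any of jar, scraper, disc from where it was at the start of the episode above 0.02 m).
It also fails if it takes over 64 s, if anything falls off the work surface, if the arm or the gripper's body presses on something with over 40 N, if the wrist force passes 120 N, or if a joint passes its speed limit or range.

## Working session

There is one attempt and no reset: what is moved stays moved. The work goes in short steps, Python scripts to look and compute and a shell command to move; the robot and the scene stay as the last step left them, time stands still between calls to the robot, and variables do not carry over. Pictures are saved under pics/ and viewed, and the job is handed in when it is done.

```bash
mkdir -p pics; cat > h.py <<'E'
import numpy as np, cv2, pickle
from cell import r
def grab(n,tag):
    c=r.get_calibration(n); im,d=r.get_image(n)
    cv2.imwrite(f'pics/{tag}.png',im[:,:,::-1]); pickle.dump((c,im,d),open(f'pics/{tag}.pkl','wb'))
    return c,im,d
def load(tag): return pickle.load(open(f'pics/{tag}.pkl','rb'))
def cloud(c,d):
    v,u=np.mgrid[0:d.shape[0],0:d.shape[1]]
    K=np.array(c['K']); p=np.stack([(u-K[0,2])/K[0,0]*d,(v-K[1,2])/K[1,1]*d,d],-1)
    return p@np.array(c['attitude']).T+np.array(c['xyz'])
E
python3 - <<'E'
from h import *
s=r.get_state(); print(s['time'],s['tool_pos'],s['eef_rot'],s['contact_force'],s['finger_gap'])
for n in ['scene','side','wrist']:
    c,im,d=grab(n,n+'0'); print(n,c['xyz'],np.round(c['attitude'],2).tolist())
E
```

```text
0.0 [205.60912949 642.25173807 183.84097915] [[-9.52407905e-01  3.04826228e-01 -3.90019676e-04]
 [ 3.04826444e-01  9.52406421e-01 -1.68745013e-03]
 [-1.42921815e-04 -1.72602916e-03 -9.99998500e-01]] [-0.37648164 -0.12399963 -0.15496581] 87.50353985595376
scene [1263.87751505  348.63056558  977.34232474] [[-0.43, 0.68, -0.59], [0.9, 0.32, -0.29], [-0.01, -0.66, -0.75]]
side [  83.90868522 -645.10419495  742.24241355] [[0.83, -0.36, 0.43], [-0.56, -0.55, 0.62], [0.02, -0.75, -0.66]]
wrist [125.48211301 668.16786511 383.23433579] [[0.3, 0.91, 0.29], [0.95, -0.29, -0.09], [-0.0, 0.31, -0.95]]
```

View pics/scene0.png

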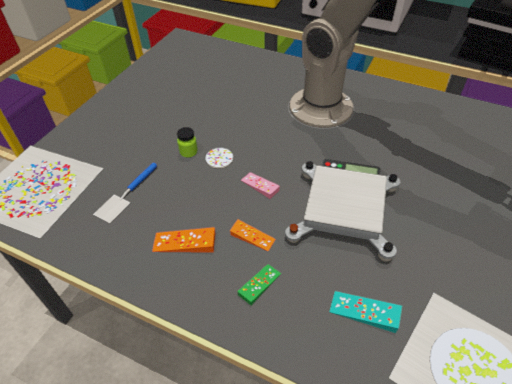

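View pics/side0.png

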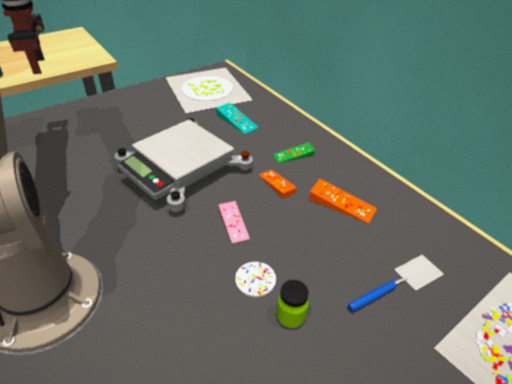

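View pics/wrist0.png

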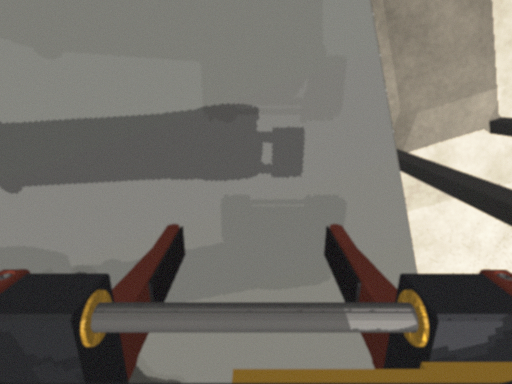

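In the scene picture the wedge look-alikes are small orange (252,235), large orange (184,240), pink (261,184), green (260,283) and turquoise (366,310). I choose the small orange one. The rust-brown knob is at (293,229).

```bash
python3 - <<'E'
from h import *
for t in ['scene0','side0']:
    c,im,d=load(t); P=cloud(c,d); hsv=cv2.cvtColor(im,cv2.COLOR_RGB2HSV)
    H,S,V=[hsv[...,i].astype(int) for i in range(3)]
    m=((H>=5)&(H<=16)&(S>180)&(V>150)).astype(np.uint8)
    m=cv2.morphologyEx(m,cv2.MORPH_CLOSE,np.ones((5,5)))
    n,l,st,ce=cv2.connectedComponentsWithStats(m)
    for i in range(1,n):
        if st[i,4]<150: continue
        q=P[(l==i)]; q=q[(q[:,2]>-10)&(q[:,2]<60)]
        if len(q)<100: continue
        (cx,cy),(w,h),a=cv2.minAreaRect(q[:,:2].astype(np.float32))
        print(t,ce[i],st[i,4],'rect',cx,cy,w,h,a,'z',np.percentile(q[:,2],[2,50,98]))
        A=np.c_[q[:,:2],np.ones(len(q))]; 
        top=q[q[:,2]>-5]; 
        co=np.linalg.lstsq(A,q[:,2],rcond=None)[0]; print('  grad',co[:2])
        print(cv2.boxPoints(((cx,cy),(w,h),a)).round().tolist())
c,im,d=load('scene0'); cv2.imwrite('pics/cropA.png',cv2.resize(im[190:290,150:410,::-1],None,fx=3,fy=3,interpolation=cv2.INTER_CUBIC))
c,im,d=load('side0'); cv2.imwrite('pics/cropB.png',cv2.resize(im[110:240,100:390,::-1],None,fx=2.7,fy=2.7,interpolation=cv2.INTER_CUBIC))
E
```

```text
scene0 [251.50157233 235.12264151] 636 rect 644.4614868164062 27.015609741210938 119.35792541503906 48.034645080566406 88.32266998291016 z [-0.66605974  9.0310001  20.56486213]
  grad [-0.04243341 -0.15302194]
[[619.0, -32.0], [667.0, -33.0], [670.0, 86.0], [622.0, 87.0]]
scene0 [185.07248636 240.64146532] 1283 rect 737.1094360351562 -140.08673095703125 83.98099517822266 168.3606414794922 26.76674461364746 z [ 0.81930911 13.90795457 29.12756233]
  grad [-0.12291992  0.10142043]
[[662.0, -84.0], [738.0, -234.0], [813.0, -196.0], [737.0, -46.0]]
side0 [278.24782609 182.7673913 ] 460 rect 648.0111083984375 28.01134490966797 126.73453521728516 62.82939147949219 88.29519653320312 z [-1.62621029 10.18621695 20.25600723]
  grad [-0.04370547 -0.13269773]
[[615.0, -34.0], [678.0, -36.0], [681.0, 90.0], [618.0, 92.0]]
side0 [341.1121423  200.87625677] 1293 rect 748.9475708007812 -125.95307159423828 102.34148406982422 183.3144989013672 22.508697509765625 z [-1.26740917 12.93331401 28.10894476]
  grad [-0.051493    0.12646631]
[[667.0, -61.0], [737.0, -230.0], [831.0, -191.0], [761.0, -22.0]]
```

View pics/cropA.png

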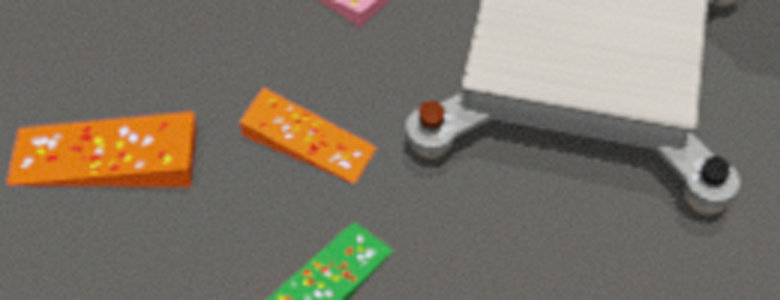

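View pics/cropB.png

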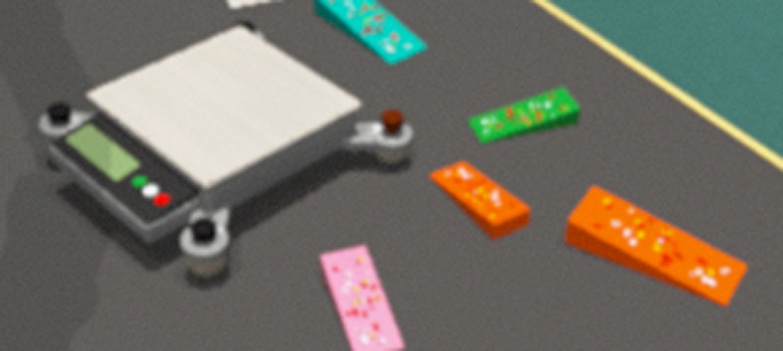

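```bash
python3 - <<'E'
from h import *
for t in ['scene0','side0']:
    c,im,d=load(t); P=cloud(c,d)
    K=np.array(c['K']);print(t,K[0,0])
    # pan: z 70..95 bright
    m=(P[...,2]>68)&(P[...,2]<100)&(im.min(-1)>150)&(P[...,0]>300)&(P[...,0]<800)&(P[...,1]>0)&(P[...,1]<450)&(d>0)
    n,l,st,ce=cv2.connectedComponentsWithStats(m.astype(np.uint8)); i=1+np.argmax(st[1:,4]); q=P[l==i]
    (cx,cy),(w,h),a=cv2.minAreaRect(q[:,:2].astype(np.float32)); print('pan',cx,cy,w,h,a)
    A=np.c_[q[:,:2]-q[:,:2].mean(0),np.ones(len(q))]; print(' plane',np.linalg.lstsq(A,q[:,2],rcond=None)[0],q[:,:2].mean(0))
    hsv=cv2.cvtColor(im,cv2.COLOR_RGB2HSV).astype(int)
    k=((hsv[...,0]<10)&(hsv[...,1]>150)&(hsv[...,2]<170)&(P[...,2]>45)&(P[...,0]>400)&(P[...,0]<900)&(P[...,1]>-50))
    n,l,st,ce=cv2.connectedComponentsWithStats(k.astype(np.uint8))
    for i in range(1,n):
        if st[i,4]>8: print(' rust',ce[i],st[i,4],np.median(P[l==i],0))
E
```

```text
scene0 424.0746085512137
pan 458.5218811035156 230.06951904296875 212.53309631347656 205.66903686523438 11.358036041259766
 plane [-2.30484761e-02  1.55742130e-02  8.05655891e+01] [466.26727046 233.39949219]
 rust [294.1875 225.3125] 16 [599.76383798 132.89976746  60.13588356]
 rust [292.17647059 229.58823529] 17 [615.04909513 133.04497283  57.12697193]
side0 400.7501724696374
pan 456.0143737792969 231.5300750732422 205.79953002929688 209.50796508789062 10.90918254852295
 plane [-2.47241710e-02  1.57381879e-02  8.03478605e+01] [451.16443761 223.4412261 ]
 rust [245.14285714 152.35714286] 14 [606.33024045 135.10845029  58.88645571]
```

```bash
python3 -m pendant '-1 0 -0.3 -0.2 0 0 0.08; -1 0 -0.6 -0.2 0 0 0.16; -1 0 -0.8 -0.2 0 0 0.24;-1 0 -1 -0.2 0 0 0.32;-1 -0.2 -1 -0.2 0 0 0.4;-1 -0.4 -1 -0.2 0 0 0.48;-1 -0.6 -1 -0.2 0 0 0.56;-1 -0.8 -1 -0.2 0 0 0.64;-1 -1 -1 -0.2 0 0 0.72;-1 -1 -1 -0.2 0 0 0.8'
```

```text
time: 0.98
tool_pos: [314.7, 314.9, 242.4]
eef_rot: [[-0.006, 1.0, -0.0], [1.0, 0.006, -0.0], [-0.0, -0.0, -1.0]]
contact_force: [0.4, 1.1, 0.2]
finger_gap: 88.0
```

```bash
python3 -m pendant '-1 -0.12 0.12 0 0 0 -0.06;-1 -0.24 0.24 0 0 0 -0.12;-1 -0.36 0.36 0 0 0 -0.12;-1 -0.48 0.48 0 0 0 -0.12;-1 -0.6 0.6 0 0 0 -0.12;-1 -0.72 0.72 0 0 0 -0.12;-1 -0.84 0.84 0 0 0 -0.12;-1 -1 0.96 0 0 0 -0.12;-1 -1 1 0 0 0 -0.12;-1 -1 1 0 0 0 -0.12'; python3 - <<'E'
from h import *
s=r.get_state(); print(s['time'],s['tool_pos'])
c,im,d=grab('wrist','wrist1'); P=cloud(c,d); hsv=cv2.cvtColor(im,cv2.COLOR_RGB2HSV).astype(int)
print(np.median(P[(P[...,2]>-15)&(P[...,2]<6)&(d>0)],0))
E
```

```text
time: 1.82
tool_pos: [607.9, 23.8, 242.2]
eef_rot: [[-0.193, 0.981, -0.001], [0.981, 0.193, 0.0], [0.0, -0.0, -1.0]]
contact_force: [1.0, 1.2, 1.0]
finger_gap: 88.0
1.8167 [607.89894149  23.78843835 242.19948664]
[629.94651945  23.91559562  -0.67410695]
```

View pics/wrist1.png

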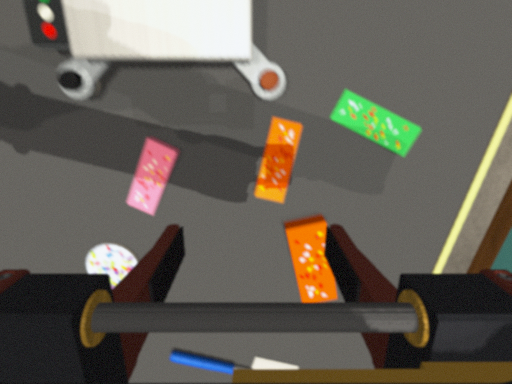

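Wrist view shows the small orange wedge at (279,160), the rust knob at (269,80), and the large orange wedge just behind it at (308,260).

```bash
cat >> h.py <<'E'
def wedges(c,im,d,pr=True):
    P=cloud(c,d); hsv=cv2.cvtColor(im,cv2.COLOR_RGB2HSV).astype(int)
    H,S,V=[hsv[...,i] for i in range(3)]
    m=((H>=5)&(H<=16)&(S>170)&(V>90)).astype(np.uint8); m=cv2.morphologyEx(m,cv2.MORPH_CLOSE,np.ones((9,9)))
    n,l,st,ce=cv2.connectedComponentsWithStats(m); out=[]
    for i in range(1,n):
        if st[i,4]<300: continue
        cn=cv2.findContours((l==i).astype(np.uint8),cv2.RETR_EXTERNAL,cv2.CHAIN_APPROX_NONE)[0][0]
        box=cv2.boxPoints(cv2.minAreaRect(cn))
        q=P[l==i]; A=np.c_[q[:,:2]-q[:,:2].mean(0),np.ones(len(q))]; co=np.linalg.lstsq(A,q[:,2],rcond=None)[0]
        for _ in range(3):
            e=abs(A@co-q[:,2])<3; co=np.linalg.lstsq(A[e],q[e,2],rcond=None)[0]
        (cx,cy),(w,h),a=cv2.minAreaRect(q[:,:2].astype(np.float32))
        print(ce[i].round(),'rect',round(cx,1),round(cy,1),'size',round(w,1),round(h,1),round(a,2),'grad',co.round(3),'zrng',np.percentile(q[:,2],[2,98]).round(1)); print('  corners',cv2.boxPoints(((cx,cy),(w,h),a)).round(1).tolist())
        out.append(q)
    return out
E
python3 - <<'E'
from h import *
c,im,d=load('wrist1'); wedges(c,im,d); P=cloud(c,d)
hsv=cv2.cvtColor(im,cv2.COLOR_RGB2HSV).astype(int)
k=(hsv[...,0]<12)&(hsv[...,1]>120)&(P[...,2]>45)&(P[...,2]<80)&(d>0)
k[:, :200]=0;k[200:]=0
q=P[k];print('knob',len(q),np.median(q,0),q.min(0),q.max(0))
# ear: points z 25..48 near foot
k=(P[...,2]>28)&(P[...,2]<55)&(np.hypot(P[...,0]-604,P[...,1]-132)<60)
q=P[k]; print('ear',len(q),q.min(0),q.max(0))
R=np.array([[.981,-.193],[.193,.981]]); ql=(q[:,:2]-[457,231])@R; print('scale frame',ql.min(0),ql.max(0), np.percentile(ql,[1,99],axis=0))
E
```

```text
[279. 155.] rect 642.9 35.6 size 69.4 160.2 12.37 grad [-0.444 -0.019 10.464] zrng [-1.  18.9]
  corners [[591.7999877929688, 106.4000015258789], [626.0999755859375, -50.099998474121094], [693.9000244140625, -35.29999923706055], [659.5999755859375, 121.19999694824219]]
[311. 259.] rect 702.1 -48.8 size 69.5 374.4 24.87 grad [-0.07   0.152 18.264] zrng [  0.7 281.9]
  corners [[591.7999877929688, 106.4000015258789], [749.2999877929688, -233.3000030517578], [812.2999877929688, -204.0], [654.9000244140625, 135.60000610351562]]
knob 219 [605.04496474 131.15725064  60.07011745] [595.57635887 121.88548579  50.61578023] [615.34480039 140.73307514  62.54295935]
ear 1233 [546.93728984 111.50340688  28.33563894] [625.27183056 174.95578498  54.57189925]
scale frame [  72.28429528 -145.36093569] [147.30011809 -77.32778786] [[  78.44631488 -144.09637509]
 [ 145.33644297  -81.97015572]]
```

```bash
sed -i 's/q=P\[l==i\]; A=/q=P[(l==i)\&(d>0)]; q=q[q[:,2]<60]; A=/' h.py; python3 - <<'E'
from h import *
c,im,d=load('wrist1'); Q=wedges(c,im,d)
q=Q[0]
for t in (.1,.2,.3):
    for k in range(1): pass
def fit(q):
    # fit 45x120 rect w/ slope: use percentile extents over angle
    best=None
    for a in np.radians(np.arange(60,125,0.5)):
        u=np.array([np.cos(a),np.sin(a)]);v=np.array([-u[1],u[0]])
        pu,pv=q[:,:2]@u,q[:,:2]@v
        s=np.percentile(pv,98)-np.percentile(pv,2)
        if best is None or s<best[0]: best=(s,np.degrees(a),np.percentile(pu,[1,99]).round(1),np.percentile(pv,[1,99]).round(1))
    return best
print(fit(q)); 
z=q[:,2]
E
```

```text
[279. 155.] rect 645.3 22.1 size 127.0 51.5 87.51 grad [-7.000e-03 -1.680e-01  9.994e+00] zrng [-1.  18.8]
  corners [[616.7999877929688, -40.20000076293945], [668.2999877929688, -42.5], [673.7999877929688, 84.4000015258789], [622.2999877929688, 86.69999694824219]]
[311. 259.] rect 742.8 -138.7 size 69.1 176.6 23.91 grad [-0.07   0.152 17.255] zrng [ 0.6 29.5]
  corners [[675.4000244140625, -71.9000015258789], [747.0, -233.39999389648438], [810.0999755859375, -205.39999389648438], [738.5, -43.900001525878906]]
(np.float64(46.813914305161916), np.float64(88.5), array([-12.6, 101.2]), array([-667.8, -619.7]))
```

```bash
python3 -m pendant '-1 -0.033 0.123 0.13 0 0 0;-1 -0.033 0.123 0.26 0 0 0;-1 -0.033 0.123 0.39 0 0 0;-1 -0.033 0.123 0.52 0 0 0;-1 -0.033 0.123 0.65 0 0 0;-1 -0.033 0.123 0.68 0 0 0;-1 -0.033 0.123 0.68 0 0 0'; python3 - <<'E'
from h import *
grab('wrist','wrist2')
E
```

```text
time: 2.45
tool_pos: [647.9, 12.0, 34.8]
eef_rot: [[-0.186, 0.983, -0.004], [0.983, 0.186, -0.007], [-0.006, -0.005, -1.0]]
contact_force: [0.1, 0.7, 0.2]
finger_gap: 87.9
```

View pics/wrist2.png

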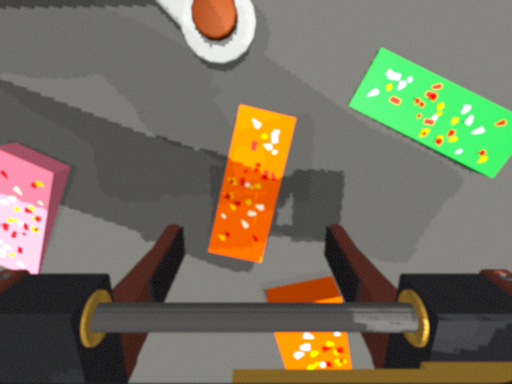

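Fingers straddle the wedge (thin end at (268,112), thick end (236,255)); the knob is at (213,12). Measure again from this closer view.

```bash
cat >> h.py <<'E'
F=np.array([604.,132.]);S=np.array([-.193,.981]);E=np.array([.981,.193])
def ls(p): p=np.asarray(p)[...,:2]-F; return np.stack([p@E,p@S],-1)
def fit(q):
    """rect 45 x 120 fit in foot frame (lat,s): min-width angle"""
    q=q[q[:,2]>-4]; L=ls(q); best=None
    for a in np.radians(np.arange(-25,25,0.25)):
        u=np.array([np.sin(a),np.cos(a)]);v=np.array([u[1],-u[0]])
        pu,pv=L@u,L@v; w=np.percentile(pv,97)-np.percentile(pv,3)
        if best is None or w<best[0]:
            mu=np.percentile(pu,[1,99]); mv=np.percentile(pv,[1,99]); c=mu.mean()*u+mv.mean()*v
            best=(w,np.degrees(a),c.round(1),np.ptp(mu).round(1),np.ptp(mv).round(1),(c+60*u).round(1),(c-60*u).round(1))
    print('heading off deg %.2f centre(lat,s) %s len %.1f wid %.1f thin %s thick %s'%best[1:])
E
python3 - <<'E'
from h import *
s=r.get_state(); print('tcp',ls(s['tool_pos']))
c,im,d=load('wrist1'); fit(wedges(c,im,d)[0])
c,im,d=load('wrist2'); fit(wedges(c,im,d)[0]); P=cloud(c,d)
print(ls(P[12,213]),P[12,213], P[240,50])
E
```

```text
tcp [  22.23321439 -126.91156698]
[279. 155.] rect 645.3 22.1 size 127.0 51.5 87.51 grad [-7.000e-03 -1.680e-01  9.994e+00] zrng [-1.  18.8]
  corners [[616.7999877929688, -40.20000076293945], [668.2999877929688, -42.5], [673.7999877929688, 84.4000015258789], [622.2999877929688, 86.69999694824219]]
[311. 259.] rect 742.8 -138.7 size 69.1 176.6 23.91 grad [-0.07   0.152 17.255] zrng [ 0.6 29.5]
  corners [[675.4000244140625, -71.9000015258789], [747.0, -233.39999389648438], [810.0999755859375, -205.39999389648438], [738.5, -43.900001525878906]]
heading off deg 12.00 centre(lat,s) [  19.6 -110.5] len 114.1 wid 48.2 thin [ 32.  -51.8] thick [   7.1 -169.2]
[214.  17.] rect 604.0 130.4 size 22.4 17.4 10.6 grad [-1.7000e-02  1.3000e-02  5.9413e+01] zrng [58.1 60. ]
  corners [[591.4000244140625, 136.89999389648438], [594.5999755859375, 119.80000305175781], [616.5999755859375, 123.9000015258789], [613.4000244140625, 141.0]]
[244. 210.] rect 642.4 12.8 size 118.9 49.5 87.51 grad [-5.0000e-03 -1.6500e-01  1.4381e+01] zrng [-0.4 20.8]
  corners [[615.0, -45.5], [664.5, -47.70000076293945], [669.7000122070312, 71.0999984741211], [620.2000122070312, 73.30000305175781]]
[306. 292.] rect 712.8 -60.4 size 73.9 25.9 0.96 grad [ 0.457 -0.647 15.96 ] zrng [ 2.1 29.8]
  corners [[675.7000122070312, -48.099998474121094], [676.0999755859375, -73.9000015258789], [750.0, -72.69999694824219], [749.5999755859375, -46.79999923706055]]
[332. 353.] rect 733.0 -120.7 size 81.1 56.8 9.65 grad [-0.066  0.155 17.734] zrng [12.4 24.4]
  corners [[688.2999877929688, -99.4000015258789], [697.7999877929688, -155.5], [777.7999877929688, -141.89999389648438], [768.2000122070312, -85.80000305175781]]
heading off deg -24.75 centre(lat,s) [ 0.4 -0.2] len 19.3 wid 21.8 thin [-24.7  54.3] thick [ 25.5 -54.7]
[-0.53191315  1.25344924] [603.23597953 133.12741415  60.83792797] [472.88539887 -60.56200972  -0.69220805]
```

```bash
sed -i 's/return out$/return sorted(out,key=lambda q:np.hypot(q[:,0].mean()-640,q[:,1].mean()-25))/' h.py
python3 - <<'E' | grep -v rect | grep -v corners
from h import *
c,im,d=load('wrist2'); fit(wedges(c,im,d)[0]);
c,im,d=grab('wrist','wrist3'); fit(wedges(c,im,d)[0]);print(r.get_state()['tool_pos'])
c,im,d=load('scene0'); fit(wedges(c,im,d)[0]);
E
```

```text
heading off deg 12.00 centre(lat,s) [  12.4 -133.7] len 96.2 wid 47.2 thin [ 24.9 -75. ] thick [-1.000e-01 -1.924e+02]
heading off deg 11.75 centre(lat,s) [  13.  -128.9] len 87.4 wid 46.6 thin [ 25.2 -70.2] thick [   0.8 -187.7]
[652.05455704  11.67672085  39.84883298]
heading off deg 12.75 centre(lat,s) [  19.8 -111. ] len 116.1 wid 46.3 thin [ 33.  -52.5] thick [   6.6 -169.6]
```

```bash

python3 - <<'E'
from h import *
for t in('wrist2','wrist3'):
    c,im,d=load(t); q=wedges(c,im,d)[0]; L=ls(q); print(len(q),q.min(0),q.max(0),np.percentile(L,[1,50,99],axis=0)); print(c['xyz'])
P=cloud(c,d)
for uv in [(240,106),(296,118),(262,261),(210,250),(213,12)]: print(uv,im[uv[1],uv[0]],P[uv[1],uv[0]],ls(P[uv[1],uv[0]]))
E
cp pics/wrist3.png pics/w3.png
```

```text
[214.  17.] rect 604.0 130.4 size 22.4 17.4 10.6 grad [-1.7000e-02  1.3000e-02  5.9413e+01] zrng [58.1 60. ]
  corners [[591.4000244140625, 136.89999389648438], [594.5999755859375, 119.80000305175781], [616.5999755859375, 123.9000015258789], [613.4000244140625, 141.0]]
[244. 210.] rect 642.4 12.8 size 118.9 49.5 87.51 grad [-5.0000e-03 -1.6500e-01  1.4381e+01] zrng [-0.4 20.8]
  corners [[615.0, -45.5], [664.5, -47.70000076293945], [669.7000122070312, 71.0999984741211], [620.2000122070312, 73.30000305175781]]
[306. 292.] rect 712.8 -60.4 size 73.9 25.9 0.96 grad [ 0.457 -0.647 15.96 ] zrng [ 2.1 29.8]
  corners [[675.7000122070312, -48.099998474121094], [676.0999755859375, -73.9000015258789], [750.0, -72.69999694824219], [749.5999755859375, -46.79999923706055]]
[332. 353.] rect 733.0 -120.7 size 81.1 56.8 9.65 grad [-0.066  0.155 17.734] zrng [12.4 24.4]
  corners [[688.2999877929688, -99.4000015258789], [697.7999877929688, -155.5], [777.7999877929688, -141.89999389648438], [768.2000122070312, -85.80000305175781]]
5258 [615.1751648  -47.18233217  -2.21529175] [666.94560994  73.250585
[... 1256 characters left out ...]
5.13723505 -47.05391845  -2.10836428] [666.77173259  79.76609115  22.11931912] [[ -15.44038643 -172.01918144]
 [  11.61722485 -129.55294911]
 [  40.33138008  -85.24773054]]
[634.57383777  95.70606256 236.64984263]
(240, 106) [255 188   0] [625.01656275  86.50618281   1.56368225] [ 11.83694134 -48.68563127]
(296, 118) [111 110 103] [670.53532519  85.66419571  -1.08187779] [ 56.32834379 -58.29674177]
(262, 261) [134 131 128] [ 6.69072316e+02 -4.70650023e+01  1.57732308e-01] [  29.27639668 -188.22172432]
(210, 250) [218 103  66] [ 6.19591949e+02 -4.45449786e+01  2.72279861e-01] [ -18.77747875 -176.19987015]
(213, 12) [204 105  59] [605.02747515 133.5640787   60.6348215 ] [1.30982031 1.3360585 ]
```

View pics/w3.png

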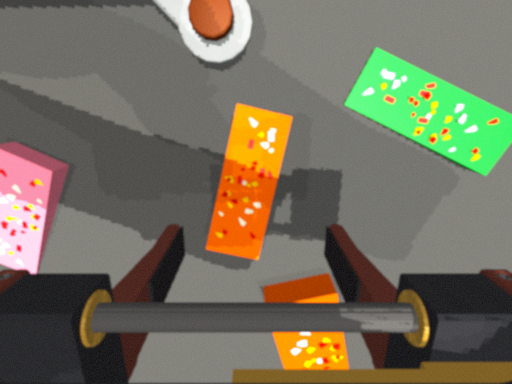

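```bash
python3 -m pendant '-1 0.033 0 0.05 0 0 0;-1 0.033 0 0.1 0 0 0;-1 0.033 0 0.115 0 0 0;-1 0.033 0 0.115 0 0 0;-1 0.033 0 0.115 0 0 0;-1 0.033 0 0.115 0 0 0'; python3 - <<'E'
from h import *
s=r.get_state(); print(s['tool_pos'],ls(s['tool_pos']),s['eef_rot'].round(3).tolist())
E
```

```text
time: 3.05
tool_pos: [651.1, 20.6, 6.3]
eef_rot: [[-0.185, 0.983, 0.006], [0.983, 0.185, -0.006], [-0.007, 0.005, -1.0]]
contact_force: [0.4, 0.3, -0.4]
finger_gap: 88.0
[651.13328578  20.62393213   6.32834154] [  24.74217225 -118.35664674] [[-0.185, 0.983, 0.006], [0.983, 0.185, -0.006], [-0.007, 0.005, -1.0]]
```

```bash
python3 -m pendant '-1 0 -0.03 0 0 0 0;-1 0 -0.05 0 0 0 0;-1 0 -0.07 0 0 0 0;-1 0 -0.09 0 0 0 0;-1 0 -0.11 0 0 0 0;-1 0 -0.125 0 0 0 0;-1 0 -0.14 0 0 0 0;-1 0 -0.15 0 0 0 0;-1 0 -0.15 0 0 0 0;-1 0 -0.15 0 0 0 0'; python3 - <<'E'
from h import *
s=r.get_state(); print(s['tool_pos'],ls(s['tool_pos']))
c,im,d=grab('wrist','wrist4')
E
```

```text
time: 3.88
tool_pos: [606.9, 12.4, 6.1]
eef_rot: [[-0.185, 0.983, 0.006], [0.983, 0.185, -0.006], [-0.007, 0.005, -1.0]]
contact_force: [0.1, -0.5, 0.7]
finger_gap: 88.1
[606.92957632  12.35518393   6.14757041] [ -20.21753513 -117.93697279]
```

View pics/wrist4.png

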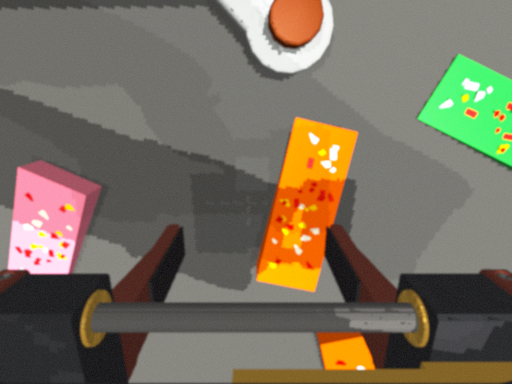

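```bash
sed -i 's/(H<=16)/(H<=24)/' h.py; 
python3 - <<'E' | grep heading
from h import *
for t in ['wrist1','wrist3','wrist4']:
    c,im,d=load(t); fit(wedges(c,im,d)[0])
E
```

```text
h.py:21: RuntimeWarning: Mean of empty slice.
  q=P[(l==i)&(d>0)]; q=q[q[:,2]<60]; A=np.c_[q[:,:2]-q[:,:2].mean(0),np.ones(len(q))]; co=np.linalg.lstsq(A,q[:,2],rcond=None)[0]
  ret = um.true_divide(
Traceback (most recent call last):
  File "h.py", line 25, in wedges
    print(ce[i].round(),'rect',round(cx,1),round(cy,1),'size',round(w,1),round(h,1),round(a,2),'grad',co.round(3),'zrng',np.percentile(q[:,2],[2,98]).round(1)); print('  corners',cv2.boxPoints(((cx,cy),(w,h),a)).round(1).tolist())
                                                                                                                         ~~~~~~~~~~~~~^^^^^^^^^^^^^^^
IndexError: index -1 is out of bounds for axis 0 with size 0
```

```bash
sed -i 's/q=q\[q\[:,2\]<60\]; A=/q=q[q[:,2]<45]\n        if len(q)<200: continue\n        A=/' h.py; 
python3 - <<'E' | grep heading
from h import *
for t in ['wrist1','wrist3','wrist4']:
    c,im,d=load(t); fit(wedges(c,im,d)[0])
E
```

```text
heading off deg 15.25 centre(lat,s) [  19.1 -115.8] len 124.1 wid 49.9 thin [ 34.9 -57.9] thick [   3.3 -173.7]
heading off deg 14.00 centre(lat,s) [  16.9 -110. ] len 118.3 wid 45.0 thin [ 31.4 -51.8] thick [   2.4 -168.2]
heading off deg 14.75 centre(lat,s) [  16.4 -109.4] len 117.5 wid 44.9 thin [ 31.7 -51.4] thick [   1.1 -167.5]
```

```bash

python3 - <<'E'
from h import *
c,im,d=load('wrist4'); P=cloud(c,d); K=np.array(c['K']);R=np.array(c['attitude'])
s=r.get_state(); T=np.array(s['tool_pos']); Rt=np.array(s['eef_rot'])
for o in [(0,0,0),(0,44,0),(10,44,0),(-10,44,0),(0,57,0),(0,-44,0),(0,44,-19)]:
    p=R.T@(T+Rt@np.array(o)-np.array(c['xyz'])); print(o,(K@p/p[2])[:2].round(),p[2].round())
for u in (320,326,332,338,345,350): print(u,d[235,u],P[235,u].round(1),ls(P[235,u]).round(1))
cv2.imwrite('pics/crop4.png',cv2.resize(im[100:310,230:380,::-1],None,fx=2.8,fy=2.8))
E
```

```text
(0, 0, 0) [254. 217.] 216.0
(0, 44, 0) [313. 217.] 216.0
(10, 44, 0) [314. 204.] 212.0
(-10, 44, 0) [312. 229.] 219.0
(0, 57, 0) [331. 217.] 216.0
(0, -44, 0) [195. 217.] 216.0
(0, 44, -19) [319. 227.] 197.0
320 211.95218 [656.7  10.1  13.9] [  28.1 -129.7]
326 177.6329 [649.5  24.8  44.9] [  24. -114.]
332 165.06827 [648.7  30.4  56.2] [  24.2 -108.2]
338 161.82472 [650.8  32.4  59.1] [  26.7 -106.8]
345 161.29498 [654.5  33.3  59.6] [  30.5 -106.6]
350 228.36171 [685.1   7.9  -0.7] [  55.6 -137.4]
```

View pics/crop4.png

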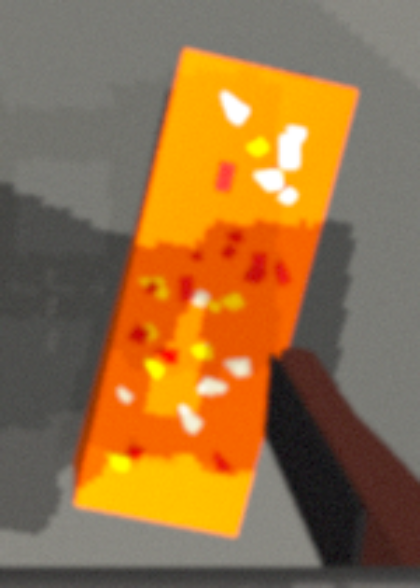

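```bash

python3 - <<'E'
from h import *
c,im,d=load('wrist4'); P=cloud(c,d)
s=r.get_state(); T=np.array(s['tool_pos']); Rt=np.array(s['eef_rot'])
Q=(P-T)@Rt
for nm,sl in [('right',(slice(222,272),slice(322,400))),('left',(slice(222,272),slice(110,190)))]:
    q=Q[sl][(d[sl]>0)&(P[sl][...,2]>30)]
    print(nm,len(q)); 
    for a in (0,5,25,50,75,95,100): print(a,np.percentile(q,a,axis=0).round(1))
E
```

```text
right 1585
0 [-10.1  43.4 -89.1]
5 [ -5.3  43.8 -86.4]
25 [  5.5  44.1 -77.1]
50 [ 10.6  45.5 -64.9]
75 [ 11.3  49.5 -52.4]
95 [ 11.7  53.1 -40.8]
100 [ 12.3  55.9 -36.7]
left 1577
0 [-10.2 -56.1 -89.3]
5 [ -5.2 -52.9 -86.2]
25 [  5.5 -49.4 -76.9]
50 [ 10.6 -45.5 -64.8]
75 [ 11.3 -43.9 -52.6]
95 [ 11.6 -43.6 -40.7]
100 [ 12.1 -43.2 -36.7]
```

```bash
python3 -m pendant '0.3 0 0.06 -0.1 0 0 0;0.3 0 0.1 -0.2 0 0 0;0.3 0 0.1 -0.25 0 0 0;0.3 0 0.1 -0.25 0 0 0;0.3 0 0.1 -0.25 0 0 0;0.3 0 0.1 -0.25 0 0 0;0.3 0 0.1 -0.25 0 0 0;0.3 0 0.1 -0.25 0 0 0;0.3 0 0.1 -0.25 0 0 0;0.3 0 0.1 -0.25 0 0 0' 10
cat >> h.py <<'E'
def tips(c,d):
    s=r.get_state(); T=np.array(s['tool_pos']); Rt=np.array(s['eef_rot']); Q=(cloud(c,d)-T)@Rt
    m=(d>0)&(abs(Q[...,0])<14)&(abs(Q[...,1])<62)&(Q[...,2]>-75)&(cloud(c,d)[...,2]>26)
    q=Q[m]; print('gap',s['finger_gap'],'tool',T.round(1),'lat,s',ls(T).round(1))
    for sg in (1,-1):
        p=q[q[:,1]*sg>0]; print(sg,len(p)); 
        if len(p)>20: print(np.percentile(p,[0,2,50,98,100],axis=0).round(1).tolist())
E
python3 - <<'E'
from h import *
c,im,d=grab('wrist','wrist5'); tips(c,d); fit(wedges(c,im,d)[0])
E
```

```text
time: 4.77
tool_pos: [635.7, 18.3, 80.7]
eef_rot: [[-0.185, 0.983, 0.005], [0.983, 0.185, -0.006], [-0.007, 0.004, -1.0]]
contact_force: [0.7, -0.4, -0.9]
finger_gap: 31.0
gap 30.71593148880311 tool [635.9  18.3  80.9] lat,s [   9.3 -117.7]
1 790
[[-10.3, 15.4, -75.0], [-8.7, 15.6, -74.6], [10.9, 18.1, -59.6], [11.8, 24.6, -38.7], [12.1, 25.9, -37.2]]
-1 792
[[-10.3, -26.5, -74.9], [-8.4, -24.3, -74.6], [10.9, -17.8, -59.7], [11.8, -15.3, -38.7], [12.3, -15.2, -36.4]]
[262. 178.] rect 642.9 21.4 size 132.4 49.0 87.7 grad [-8.0000e-03 -1.6800e-01  1.0593e+01] zrng [ 0.4 20.6]
  corners [[615.7000122070312, -43.70000076293945], [664.7000122070312, -45.70000076293945], [670.0, 86.5999984741211], [621.0999755859375, 88.5999984741211]]
heading off deg 12.25 centre(lat,s) [  16.7 -109.5] len 117.6 wid 44.9 thin [ 29.4 -50.9] thick [   3.9 -168.2]
```

View pics/wrist5.png

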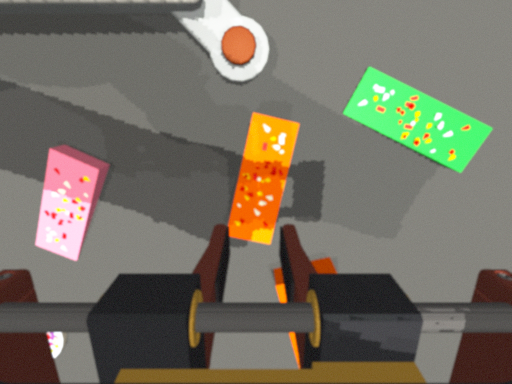

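```bash
python3 -m pendant '-1 0 0.036 0 0 0 0;-1 0 0.036 0 0 0 0;-1 0 0.036 0 0 0 0;-1 0 0.036 0.05 0 0 0;-1 0 0.036 0.15 0 0 0;-1 0 0.036 0.25 0 0 0;-1 0 0.036 0.29 0 0 0;-1 0 0.036 0.32 0 0 0;-1 0 0.036 0.33 0 0 0;-1 0 0.036 0.33 0 0 0'
python3 - <<'E'
from h import *
c,im,d=grab('wrist','wrist6'); tips(c,d); fit(wedges(c,im,d)[0]); print(r.get_state()['contact_force'])
E
```

```text
time: 5.65
tool_pos: [647.2, 19.5, -17.8]
eef_rot: [[-0.185, 0.983, 0.006], [0.983, 0.185, -0.006], [-0.007, 0.005, -1.0]]
contact_force: [0.3, -0.1, 0.2]
finger_gap: 87.6
gap 87.86877223661065 tool [647.8  19.5 -17.1] lat,s [  21.2 -118.8]
1 1111
[[-10.9, 43.0, -75.0], [-9.0, 43.3, -74.5], [8.9, 43.8, -61.3], [11.8, 52.2, -44.0], [12.3, 53.3, -42.9]]
-1 1101
[[-9.9, -54.2, -75.0], [-9.2, -52.7, -74.5], [9.0, -44.3, -61.7], [11.8, -43.7, -44.7], [12.1, -43.4, -43.4]]
[475. 108.] rect 757.8 120.2 size 21.0 9.3 50.11 grad [ 0.11  -0.038  9.048] zrng [ 7.4 10.9]
  corners [[747.5, 115.0999984741211], [754.5999755859375, 109.19999694824219], [768.0, 125.19999694824219], [760.9000244140625, 131.1999969482422]]
[249. 214.] rect 642.5 19.9 size 135.7 49.5 87.43 grad [-6.0000e-03 -1.6700e-01  1.0224e+01] zrng [ 0.6 19.9]
  corners [[614.7000122070312, -46.79999923706055], [664.2000122070312, -49.0], [670.2999877929688, 86.5999984741211], [620.7999877929688, 88.80000305175781]]
[357. 365.] rect 705.7 -60.2 size 64.3 16.4 11.34 grad [ 0.508 -0.83  19.351] zrng [ 2.  29.8]
  corners [[672.5, -58.5], [675.7000122070312, -74.5], [738.7999877929688, -61.900001525878906], [735.5999755859375, -45.79999923706055]]
heading off deg 14.00 centre(lat,s) [  16.8 -108. ] len 114.7 wid 44.8 thin [ 31.3 -49.8] thick [   2.3 -166.2]
[0.2967534  0.15055909 1.41443198]
```

View pics/wrist6.png

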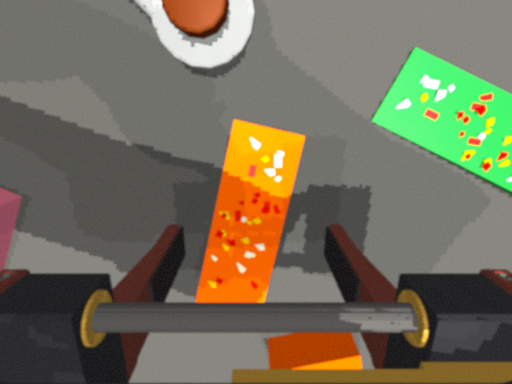

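```bash
python3 -m pendant '-1 0 0 0.02 0 0 0;-1 0 0 0.035 0 0 0;-1 0 0 0.044 0 0 0;-1 0 0 0.044 0 0 0;-1 0 0 0.044 0 0 0'
```

```text
time: 6.12
tool_pos: [647.8, 19.5, -30.4]
eef_rot: [[-0.185, 0.983, 0.007], [0.983, 0.185, -0.006], [-0.007, 0.006, -1.0]]
contact_force: [-0.1, -0.0, 0.5]
finger_gap: 87.7
```

```bash
python3 -m pendant '-1 0 -0.03 0 0 0 0;-1 0 -0.045 0 0 0 0;-1 0 -0.06 0 0 0 0;-1 0 -0.075 0 0 0 0;-1 0 -0.09 0 0 0 0;-1 0 -0.105 0 0 0 0;-1 0 -0.12 0 0 0 0;-1 0 -0.135 0 0 0 0;-1 0 -0.135 0 0 0 0;-1 0 -0.135 0 0 0 0'
python3 - <<'E'
from h import *
c,im,d=grab('wrist','wrist7'); tips(c,d); fit(wedges(c,im,d)[0]); print(r.get_state()['contact_force'])
E
```

```text
time: 6.95
tool_pos: [607.7, 11.9, -30.5]
eef_rot: [[-0.185, 0.983, 0.007], [0.983, 0.185, -0.006], [-0.007, 0.005, -1.0]]
contact_force: [-0.5, 0.6, 0.1]
finger_gap: 88.0
gap 87.84980466946489 tool [608.   12.  -30.6] lat,s [ -19.2 -118.5]
1 716
[[-10.4, 43.4, -75.0], [-9.2, 43.6, -74.7], [8.7, 44.2, -66.7], [11.7, 52.8, -57.0], [12.0, 54.0, -56.3]]
-1 713
[[-10.2, -53.6, -75.0], [-9.2, -52.7, -74.8], [8.8, -44.1, -66.9], [11.7, -43.6, -57.3], [12.1, -43.4, -56.9]]
[288. 216.] rect 628.5 23.4 size 50.8 119.4 2.34 grad [ 6.000e-03 -1.680e-01  9.388e+00] zrng [ 0.7 18.2]
  corners [[600.5999755859375, 82.0], [605.5, -37.29999923706055], [656.2999877929688, -35.29999923706055], [651.4000244140625, 84.0999984741211]]
[380. 372.] rect 687.7 -70.3 size 38.3 16.7 51.12 grad [-0.151  0.525  9.322] zrng [ 0.2 19.3]
  corners [[669.2000122070312, -80.0], [682.2000122070312, -90.4000015258789], [706.2000122070312, -60.599998474121094], [693.2999877929688, -50.20000076293945]]
heading off deg 10.75 centre(lat,s) [   1.2 -103.9] len 103.3 wid 45.2 thin [ 12.4 -44.9] thick [ -10.  -162.8]
[ 0.84961643 -0.13543102  1.18693658]
```

View pics/wrist7.png

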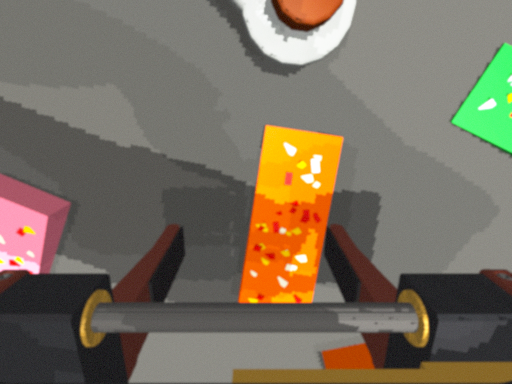

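```bash
python3 -m pendant '-1 0 -0.01 -0.05 0 0 0;-1 0 -0.01 -0.12 0 0 0;0.3 0 0.03 -0.2 0 0 0;0.3 -0.05 0.061 -0.22 0 0 0;0.3 -0.11 0.061 -0.22 0 0 0;0.3 -0.17 0.061 -0.22 0 0 0;0.3 -0.228 0.061 -0.22 0 0 0;0.3 -0.228 0.061 -0.22 0 0 0;0.3 -0.228 0.061 -0.22 0 0 0;0.3 -0.228 0.061 -0.22 0 0 0'
python3 - <<'E'
from h import *
c,im,d=grab('wrist','wrist8'); tips(c,d); fit(wedges(c,im,d)[0]); print(r.get_state()['contact_force'])
grab('side','side8')
E
```

```text
time: 7.83
tool_pos: [638.1, -50.1, 35.7]
eef_rot: [[-0.186, 0.983, 0.006], [0.983, 0.186, -0.005], [-0.006, 0.005, -1.0]]
contact_force: [0.1, -0.2, 0.9]
finger_gap: 37.9
gap 34.02513168500564 tool [638.1 -49.6  35.7] lat,s [  -1.6 -184.7]
1 836
[[-11.1, 19.0, -75.0], [-9.2, 19.1, -74.4], [10.3, 21.1, -59.5], [11.3, 28.0, -38.8], [11.7, 29.4, -36.9]]
-1 838
[[-10.6, -29.0, -74.9], [-9.2, -27.6, -74.4], [10.3, -20.8, -59.7], [11.3, -18.6, -38.7], [11.7, -18.6, -36.2]]
[255. 108.] rect 625.4 19.2 size 50.1 128.1 2.66 grad [ 9.0000e-03 -1.6700e-01  1.0532e+01] zrng [ 0.4 20.5]
  corners [[597.4000244140625, 82.0], [603.4000244140625, -45.900001525878906], [653.4000244140625, -43.599998474121094], [647.5, 84.30000305175781]]
[343. 247.] rect 718.4 -77.7 size 52.3 45.2 24.74 grad [ 9.0e-03 -3.9e-02  2.5e+01] zrng [ 2.3 29.9]
  corners [[685.2000122070312, -68.0999984741211], [704.0999755859375, -109.19999694824219], [751.7000122070312, -87.30000305175781], [732.7000122070312, -46.20000076293945]]
heading off deg 9.25 centre(lat,s) [  -0.9 -111.1] len 118.0 wid 45.0 thin [  8.7 -51.8] thick [ -10.6 -170.3]
[ 0.2075926   0.35457052 -0.51680226]
```

View pics/wrist8.png

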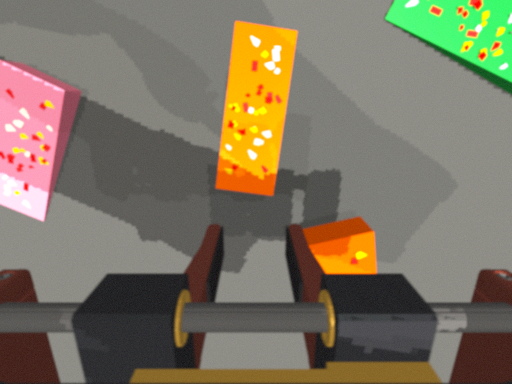

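View pics/side8.png

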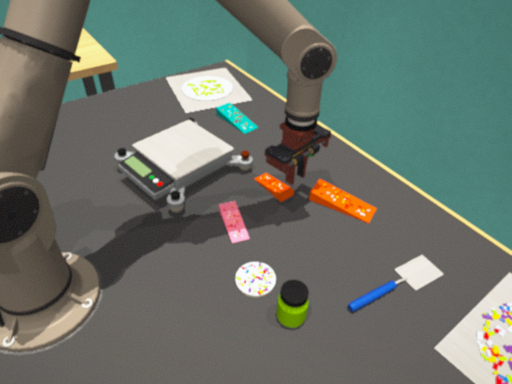

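```bash
python3 -m pendant '-1 0.073 -0.02 0 0 0 0;-1 0.073 -0.02 0 0 0 0;-1 0.073 -0.02 0 0 0 0;-1 0.073 -0.02 0.03 0 0 0;-1 0.073 -0.02 0.08 0 0 0;-1 0.073 -0.02 0.13 0 0 0;-1 0.073 -0.02 0.18 0 0 0;-1 0.073 -0.02 0.21 0 0 0;-1 0.073 -0.02 0.22 0 0 0;-1 0.073 -0.02 0.22 0 0 0'
python3 - <<'E'
from h import *
c,im,d=grab('wrist','wrist9'); tips(c,d); print(r.get_state()['contact_force'])
E
```

```text
time: 8.77
tool_pos: [627.9, -29.9, -31.5]
eef_rot: [[-0.187, 0.982, 0.005], [0.982, 0.187, -0.005], [-0.006, 0.004, -1.0]]
contact_force: [0.0, 0.2, 0.1]
finger_gap: 87.5
gap 87.617819606289 tool [628.5 -29.9 -30.6] lat,s [  -7.2 -163.5]
1 730
[[-10.0, 43.1, -74.9], [-8.9, 43.3, -74.7], [9.0, 43.8, -66.6], [11.9, 52.5, -57.0], [12.1, 53.5, -56.5]]
-1 700
[[-10.1, -54.1, -75.0], [-9.0, -52.9, -74.7], [9.0, -44.3, -66.9], [11.9, -43.7, -57.4], [12.3, -43.5, -56.9]]
[0.26894965 0.67129975 0.35495191]
```

View pics/wrist9.png

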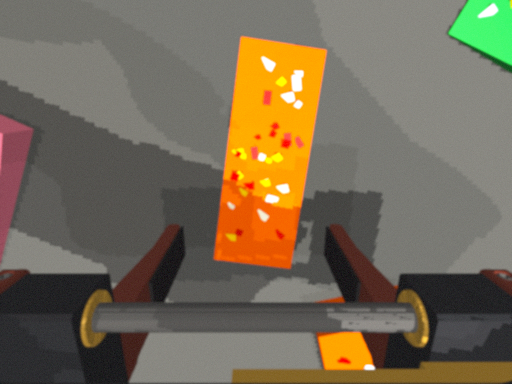

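```bash
python3 -m pendant '-1 0 0.02 0 0 0 0;-1 0 0.035 0 0 0 0;-1 0 0.05 0 0 0 0;-1 0 0.065 0 0 0 0;-1 0 0.08 0 0 0 0;-1 0 0.097 0 0 0 0;-1 0 0.097 0 0 0 0;-1 0 0.097 0 0 0 0'
python3 - <<'E'
from h import *
c,im,d=grab('wrist','wrist10'); tips(c,d);  fit(wedges(c,im,d)[0])
E
```

```text
time: 9.48
tool_pos: [657.4, -24.3, -30.5]
eef_rot: [[-0.187, 0.982, 0.006], [0.982, 0.187, -0.005], [-0.006, 0.005, -1.0]]
contact_force: [0.1, 0.4, -0.7]
finger_gap: 88.0
gap 87.65806483478768 tool [657.  -24.4 -30.6] lat,s [  21.8 -163.7]
1 714
[[-10.4, 44.1, -75.0], [-9.0, 44.3, -74.7], [9.1, 44.8, -66.6], [11.8, 53.4, -57.2], [12.4, 54.5, -56.4]]
-1 708
[[-10.4, -53.4, -75.0], [-9.2, -52.0, -74.8], [8.9, -43.5, -66.8], [11.8, -42.9, -57.4], [12.1, -42.6, -56.8]]
[219. 147.] rect 627.3 18.8 size 50.9 134.3 9.99 grad [ 0.029 -0.165 10.459] zrng [ 0.6 20.5]
  corners [[590.5, 80.5], [613.7999877929688, -51.79999923706055], [664.0, -42.900001525878906], [640.7000122070312, 89.30000305175781]]
[317. 297.] rect 704.7 -54.6 size 50.6 29.9 64.34 grad [-0.291  1.009  5.407] zrng [ 0.2 12.8]
  corners [[680.2999877929688, -70.9000015258789], [707.2999877929688, -83.9000015258789], [729.2000122070312, -38.20000076293945], [702.2000122070312, -25.299999237060547]]
[358. 364.] rect 710.0 -88.6 size 67.2 63.0 30.15 grad [-0.067  0.154 25.785] zrng [21.5 29.5]
  corners [[665.0999755859375, -78.30000305175781], [696.7999877929688, -132.8000030517578], [754.9000244140625, -99.0], [723.2000122070312, -44.5]]
heading off deg 0.25 centre(lat,s) [   3.1 -108.5] len 117.9 wid 45.1 thin [  3.3 -48.5] thick [   2.8 -168.5]
```

View pics/wrist10.png

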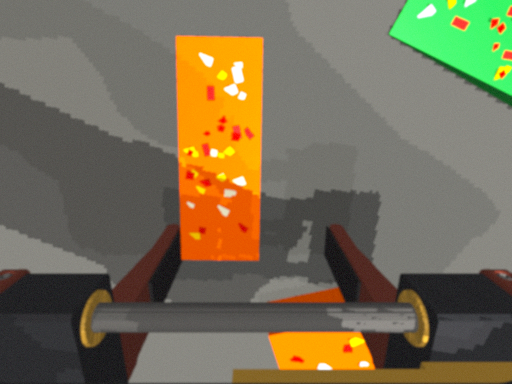

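```bash
python3 -m pendant '-1 0 -0.03 -0.05 0 0 0;-1 0 -0.06 -0.12 0 0 0;0.3 0 -0.064 -0.2 0 0 0;0.3 -0.05 -0.064 -0.2 0 0 0;0.3 -0.085 -0.064 -0.2 0 0 0;0.3 -0.085 -0.064 -0.2 0 0 0;0.3 -0.085 -0.064 -0.2 0 0 0;0.3 -0.085 -0.064 -0.2 0 0 0'; python3 -m pendant '0.3 0 0 0.08 0 0 0;0.3 0 0 0.12 0 0 0;0.3 0 0 0.12 0 0 0'
python3 - <<'E'
from h import *
c,im,d=grab('wrist','wrist11'); tips(c,d);  fit(wedges(c,im,d)[0])
E
```

```text
time: 10.2
tool_pos: [641.8, -52.2, 28.5]
eef_rot: [[-0.187, 0.982, 0.004], [0.982, 0.187, -0.005], [-0.006, 0.003, -1.0]]
contact_force: [-0.4, 0.1, -0.2]
finger_gap: 51.4
time: 10.45
tool_pos: [639.0, -51.2, -11.1]
eef_rot: [[-0.188, 0.982, -0.002], [0.982, 0.188, -0.005], [-0.004, -0.003, -1.0]]
contact_force: [-0.1, 0.0, -0.3]
finger_gap: 32.4
gap 31.757088704396086 tool [640.  -51.7  -9.6] lat,s [-1.000e-01 -1.871e+02]
1 837
[[-9.5, 15.5, -75.0], [-7.9, 15.6, -74.5], [11.6, 18.0, -59.1], [12.5, 24.6, -37.5], [12.8, 26.1, -36.1]]
-1 837
[[-9.5, -27.1, -75.0], [-7.7, -25.7, -74.6], [11.5, -19.1, -59.5], [12.4, -16.6, -37.4], [12.7, -16.5, -36.0]]
[260. 105.] rect 629.0 20.9 size 51.3 129.0 10.3 grad [ 0.028 -0.165 10.636] zrng [ 0.8 20.6]
  corners [[592.2999877929688, 79.80000305175781], [615.4000244140625, -47.099998474121094], [665.7999877929688, -38.0], [642.7000122070312, 89.0]]
[360. 261.] rect 711.5 -58.2 size 56.2 18.3 5.8 grad [ 0.521 -0.747 17.236] zrng [ 1.1 30. ]
  corners [[682.5999755859375, -52.0], [684.4000244140625, -70.19999694824219], [740.4000244140625, -64.5], [738.5, -46.29999923706055]]
heading off deg 2.25 centre(lat,s) [   3.2 -109.2] len 117.2 wid 44.8 thin [  5.6 -49.2] thick [   0.9 -169.1]
```

View pics/wrist11.png

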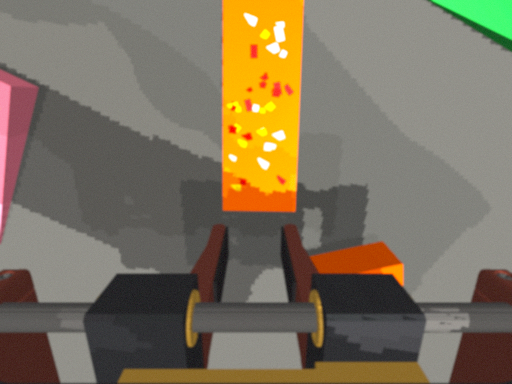

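```bash
python3 -m pendant '0.3 0 0.008 0.03 0 0 0;0.3 0 0.008 0.055 0 0 0;0.3 0 0.008 0.068 0 0 0;0.3 0 0.008 0.068 0 0 0;0.3 0 0.008 0.068 0 0 0;0.3 0 0.008 0.068 0 0 0'; python3 - <<'E'
from h import *
s=r.get_state();print(ls(s['tool_pos']))
E
```

```text
time: 11.0
tool_pos: [642.6, -51.5, -29.6]
eef_rot: [[-0.187, 0.982, 0.0], [0.982, 0.187, -0.005], [-0.005, -0.001, -1.0]]
contact_force: [-0.3, 0.3, -0.2]
finger_gap: 30.8
[   2.49636367 -187.42265328]
```

```bash
python3 -m pendant '0.3 0.015 0 0 0 0 0;0.3 0.03 0 0 0 0 0;0.3 0.045 0 0 0 0 0;0.3 0.06 0 0 0 0 0;0.3 0.075 0 0 0 0 0;0.3 0.09 0 0 0 0 0;0.3 0.105 0 0 0 0 0;0.3 0.12 0 0 0 0 0;0.3 0.13 0 0 0 0 0;0.3 0.13 0 0 0 0 0'; python3 - <<'E'
from h import *
s=r.get_state();print(ls(s['tool_pos']))
c,im,d=grab('wrist','wrist12'); fit(wedges(c,im,d)[0])
E
```

```text
time: 11.83
tool_pos: [635.2, -11.9, -29.9]
eef_rot: [[-0.188, 0.982, -0.0], [0.982, 0.188, -0.004], [-0.004, -0.001, -1.0]]
contact_force: [0.1, 0.5, 0.2]
finger_gap: 30.9
[   2.82115077 -147.19428278]
[252. 116.] rect 622.7 53.2 size 51.2 131.8 9.41 grad [ 0.031 -0.164 10.493] zrng [ 0.5 20.5]
  corners [[586.7000122070312, 114.0], [608.2999877929688, -16.0], [658.7000122070312, -7.599999904632568], [637.2000122070312, 122.4000015258789]]
heading off deg -0.75 centre(lat,s) [  2.2 -75.7] len 118.3 wid 44.8 thin [  1.4 -15.7] thick [   2.9 -135.7]
```

View pics/wrist12.png

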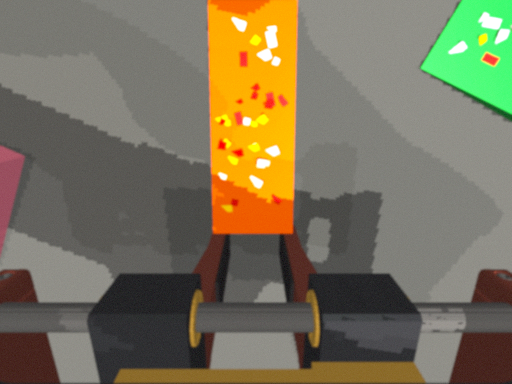

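```bash
python3 -m pendant '0.3 0.006 0 0 0 0 0;0.3 0.012 0 0 0 0 0;0.3 0.018 0 0 0 0 0;0.3 0.024 0 0 0 0 0;0.3 0.03 0 0 0 0 0;0.3 0.036 0 0 0 0 0;0.3 0.042 0 0 0 0 0;0.3 0.048 0 0 0 0 0;0.3 0.05 0 0 0 0 0'; python3 - <<'E'
from h import *
s=r.get_state();print(ls(s['tool_pos']),S@s['contact_force'][:2])
c,im,d=grab('side','side13'); cv2.imwrite('pics/c13.png',cv2.resize(im[100:230,90:350,::-1],None,fx=3,fy=3))
c,im,d=grab('scene','scene13'); cv2.imwrite('pics/d13.png',cv2.resize(im[150:280,220:420,::-1],None,fx=3,fy=3))
E
```

```text
time: 12.63
tool_pos: [632.4, 2.2, -29.9]
eef_rot: [[-0.188, 0.982, 0.0], [0.982, 0.188, -0.005], [-0.005, -0.001, -1.0]]
contact_force: [-0.2, -2.3, 0.2]
finger_gap: 30.3
[   2.84464811 -132.84480591] -2.1981994059493264
```

View pics/d13.png

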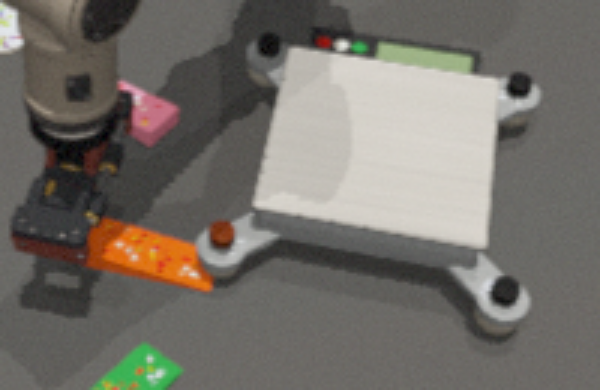

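View pics/c13.png

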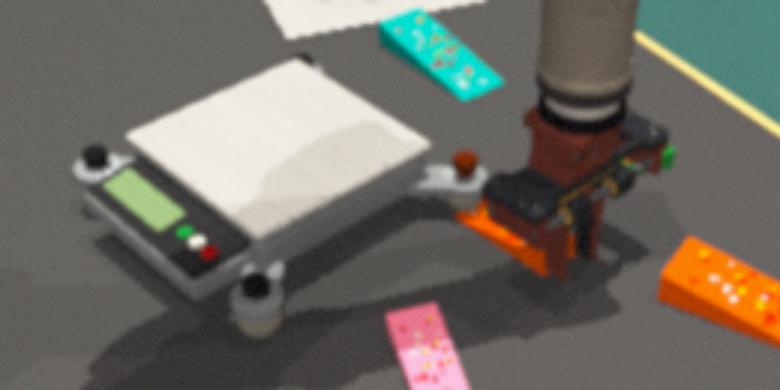

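```bash
python3 -m pendant '0.3 0.004 0 0 0 0 0;0.3 0.008 0 0 0 0 0;0.3 0.012 0 0 0 0 0;0.3 0.016 0 0 0 0 0;0.3 0.02 0 0 0 0 0;0.3 0.024 0 0 0 0 0;0.3 0.028 0 0 0 0 0;0.3 0.032 0 0 0 0 0;0.3 0.032 0 0 0 0 0'; python3 - <<'E'
from h import *
s=r.get_state();print(ls(s['tool_pos']),S@s['contact_force'][:2])
E
python3 -m pendant '0.3 0.004 0 0 0 0 0;0.3 0.008 0 0 0 0 0;0.3 0.012 0 0 0 0 0;0.3 0.016 0 0 0 0 0;0.3 0.02 0 0 0 0 0;0.3 0.02 0 0 0 0 0'; python3 - <<'E'
from h import *
s=r.get_state();print(ls(s['tool_pos']),S@s['contact_force'][:2])
E
```

```text
time: 13.48
tool_pos: [630.6, 12.1, -29.9]
eef_rot: [[-0.188, 0.982, -0.0], [0.982, 0.188, -0.004], [-0.004, -0.001, -1.0]]
contact_force: [0.6, -1.8, 1.1]
finger_gap: 30.6
[   2.96151998 -122.75594636] -1.8890332642205856
time: 13.98
tool_pos: [629.5, 18.4, -30.0]
eef_rot: [[-0.188, 0.982, -0.0], [0.982, 0.188, -0.004], [-0.004, -0.001, -1.0]]
contact_force: [0.6, -1.1, 1.1]
finger_gap: 30.4
[   3.07033446 -116.3342047 ] -1.1740582053747295
```

```bash
cat >> h.py <<'E'
def pan(n,tag):
    c,im,d=grab(n,tag); P=cloud(c,d)
    m=(P[...,2]>68)&(P[...,2]<100)&(im.min(-1)>90)&(abs(P[...,0]-457)<120)&(abs(P[...,1]-231)<120)&(d>0)
    nn,l,st,ce=cv2.connectedComponentsWithStats(m.astype(np.uint8)); i=1+np.argmax(st[1:,4]); q=P[l==i]
    A=np.c_[q[:,:2]-[457,231],np.ones(len(q))]; w=np.ones(len(q),bool)
    for _ in range(4):
        co=np.linalg.lstsq(A[w],q[w,2],rcond=None)[0]; w=abs(A@co-q[:,2])<4
    (cx,cy),(ww,hh),a=cv2.minAreaRect(q[:,:2].astype(np.float32))
    print(n,'tilt grad',co[:2].round(4),'along foot diag',round(float(co[0]*.83+co[1]*-.557),4),'z0',co[2].round(1),'ctr',round(cx,1),round(cy,1),round(ww,1),round(hh,1))
E
python3 -m pendant '0.3 0.004 0 0 0 0 0;0.3 0.008 0 0 0 0 0;0.3 0.012 0 0 0 0 0;0.3 0.016 0 0 0 0 0;0.3 0.016 0 0 0 0 0'; python3 - <<'E'
from h import *
s=r.get_state();print(ls(s['tool_pos']),S@s['contact_force'][:2])
pan('scene','scene14');pan('side','side14')
s=r.get_state();print(S@s['contact_force'][:2])
E
```

```text
time: 14.4
tool_pos: [628.5, 23.5, -30.0]
eef_rot: [[-0.189, 0.982, -0.0], [0.982, 0.189, -0.004], [-0.004, -0.001, -1.0]]
contact_force: [0.7, -0.7, 0.3]
finger_gap: 30.2
[   3.12500684 -111.15838563] -0.8093449134444961
scene tilt grad [-0.0018  0.0013] along foot diag -0.0022 z0 80.6 ctr 457.8 230.9 211.3 206.4
side tilt grad [-0.0022  0.0016] along foot diag -0.0027 z0 80.3 ctr 454.0 231.4 208.1 208.9
0.09245738679540927
```

```bash
python3 -m pendant '0.3 0.003 0 0 0 0 0;0.3 0.006 0 0 0 0 0;0.3 0.006 0 0 0 0 0'; python3 - <<'E'
from h import *
for _ in range(3): s=r.get_state();print(ls(s['tool_pos']),S@s['contact_force'][:2])
E
python3 -m pendant '0.3 0.003 0 0 0 0 0;0.3 0.004 0 0 0 0 0;0.3 0.004 0 0 0 0 0'; python3 - <<'E'
from h import *
s=r.get_state();print(ls(s['tool_pos']),S@s['contact_force'][:2])
pan('scene','scene15');pan('side','side15')
s=r.get_state();print(S@s['contact_force'][:2])
E
```

```text
time: 14.75
tool_pos: [628.2, 25.4, -30.0]
eef_rot: [[-0.189, 0.982, -0.0], [0.982, 0.189, -0.004], [-0.004, -0.001, -1.0]]
contact_force: [0.9, -2.2, 0.8]
finger_gap: 31.2
[   3.12393044 -109.24832661] -2.3275997448400827
[   3.12393044 -109.24832661] -2.3275997448400827
[   3.12393044 -109.24832661] -2.3275997448400827
time: 15.0
tool_pos: [628.0, 26.2, -30.0]
eef_rot: [[-0.189, 0.982, -0.0], [0.982, 0.189, -0.004], [-0.004, -0.001, -1.0]]
contact_force: [0.5, -2.5, 0.7]
finger_gap: 30.9
[   3.10496728 -108.44535507] -2.551172729357699
scene tilt grad [-0.0007 -0.0006] along foot diag -0.0002 z0 80.6 ctr 459.0 231.8 209.3 206.3
side tilt grad [-0.0004  0.0006] along foot diag -0.0007 z0 80.3 ctr 453.7 232.5 207.2 210.9
-3.3977422513798676
```

Nearly level, and the force is starting to rise. Continue in sub-millimetre steps.

```bash
cat > q.py <<'E'
from h import *
f=[]
s=r.get_state();print(ls(s['tool_pos']).round(2),'F',round(float(S@s['contact_force'][:2]),2))
E
python3 -m pendant '0.3 0.002 0 0 0 0 0;0.3 0.003 0 0 0 0 0;0.3 0.003 0 0 0 0 0' >/dev/null; python3 q.py
python3 -m pendant '0.3 0.002 0 0 0 0 0;0.3 0.003 0 0 0 0 0;0.3 0.003 0 0 0 0 0'>/dev/null; python3 q.py
```

```text
[   3.07 -107.94] F -4.11
[   3.04 -107.43] F -6.59
```

```bash
python3 -m pendant '0.3 0.002 0 0 0 0 0;0.3 0.002 0 0 0 0 0;0.3 0.002 0 0 0 0 0'; python3 q.py; python3 - <<'E'
from h import *
r.get_image('wrist'); s=r.get_state();print(S@s['contact_force'][:2])
r.get_image('wrist'); s=r.get_state();print(S@s['contact_force'][:2])
E
```

```text
time: 15.85
tool_pos: [627.7, 27.3, -30.0]
eef_rot: [[-0.188, 0.982, 0.0], [0.982, 0.188, -0.006], [-0.006, -0.001, -1.0]]
contact_force: [2.0, -5.2, -0.2]
finger_gap: 30.7
[   3.03 -107.26] F -5.53
-5.249940723171554
-5.286357055850204
```

```bash
python3 -m pendant '0.3 0.002 0 0 0 0 0;0.3 0.004 0 0 0 0 0;0.3 0.004 0 0 0 0 0'>/dev/null; python3 q.py; python3 - <<'E'
from h import *
for _ in range(2):
    r.get_image('wrist'); s=r.get_state();print(S@s['contact_force'][:2])
E
```

```text
[   2.99 -106.79] F -5.64
-5.407962964079825
-5.391144076817544
```

```bash
for i in 1; do python3 -m pendant '0.3 0.003 0 0 0 0 0;0.3 0.006 0 0 0 0 0;0.3 0.006 0 0 0 0 0'>/dev/null; python3 q.py; done; python3 - <<'E'
from h import *
r.get_image('wrist'); s=r.get_state();print(S@s['contact_force'][:2])
pan('scene','scene16');pan('side','side16')
E
```

```text
[   2.96 -106.26] F -6.72
-5.776440886371604
scene tilt grad [ 0.0006 -0.0005] along foot diag 0.0008 z0 80.8 ctr 457.6 231.5 210.6 206.0
side tilt grad [-0.0007 -0.0001] along foot diag -0.0005 z0 80.4 ctr 452.8 232.0 206.3 209.1
```

```bash
python3 -m pendant '0.3 0.004 0 0 0 0 0;0.3 0.008 0 0 0 0 0;0.3 0.008 0 0 0 0 0'>/dev/null; python3 q.py; python3 - <<'E'
from h import *
r.get_image('wrist'); s=r.get_state();print(S@s['contact_force'][:2])
E
```

```text
[   2.84 -105.68] F -7.17
-6.350371348221868
```

```bash
python3 -m pendant '0.3 0.005 0 0 0 0 0;0.3 0.01 0 0 0 0 0;0.3 0.01 0 0 0 0 0'>/dev/null; python3 q.py; python3 - <<'E'
from h import *
r.get_image('wrist'); s=r.get_state();print(S@s['contact_force'][:2])
pan('scene','scene17');pan('side','side17')
c,im,d=grab('scene','s17'); cv2.imwrite('pics/d17.png',cv2.resize(im[150:280,220:420,::-1],None,fx=3,fy=3))
E
```

```text
[   2.78 -105.06] F -9.16
-8.592466416191455
scene tilt grad [ 0.0018 -0.0001] along foot diag 0.0016 z0 80.8 ctr 457.9 231.6 209.7 205.8
side tilt grad [0.0006 0.0001] along foot diag 0.0004 z0 80.5 ctr 453.7 231.7 207.8 208.4
```

View pics/d17.png

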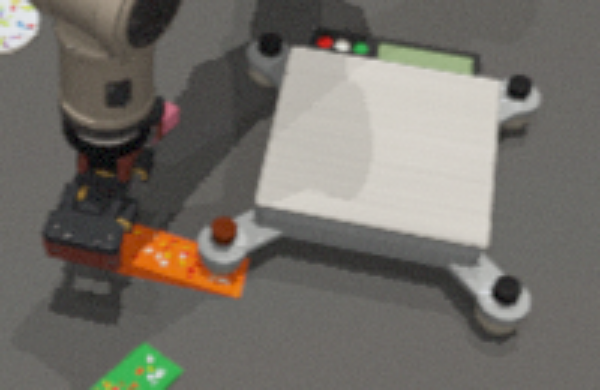

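Tight at about 9 N and level. Back straight off along the push line, then rise.

```bash
python3 -m pendant '0.3 -0.02 0 0 0 0 0;0.3 -0.06 0 0 0 0 0;0.3 -0.1 0 0 0 0 0;0.3 -0.13 0 -0.02 0 0 0;0.3 -0.13 0 -0.15 0 0 0;0.3 -0.13 0 -0.28 0 0 0;0.3 -0.13 0 -0.41 0 0 0;0.3 -0.13 0 -0.54 0 0 0;0.3 -0.13 0 -0.6 0 0 0;0.3 -0.13 0 -0.6 0 0 0'
python3 - <<'E'
from h import *
pan('scene','scene18');pan('side','side18')
c,im,d=grab('wrist','wrist18'); fit(wedges(c,im,d)[0]); P=cloud(c,d)
print(r.get_state()['contact_force'])
c,im,d=load('scene18'); cv2.imwrite('pics/d18.png',cv2.resize(im[150:280,200:420,::-1],None,fx=3,fy=3))
E
```

```text
time: 18.28
tool_pos: [636.9, -7.7, 156.5]
eef_rot: [[-0.183, 0.983, 0.011], [0.983, 0.183, -0.011], [-0.013, 0.009, -1.0]]
contact_force: [0.6, -0.8, 1.3]
finger_gap: 30.4
scene tilt grad [ 0.0022 -0.    ] along foot diag 0.0019 z0 80.7 ctr 458.2 231.7 209.9 206.0
side tilt grad [-0.0006 -0.0009] along foot diag 0.0 z0 80.5 ctr 453.4 231.0 208.8 209.1
[254.  89.] rect 612.5 98.2 size 46.6 122.7 10.54 grad [ 0.029 -0.164 13.664] zrng [-0.6 20.8]
  corners [[578.4000244140625, 154.3000030517578], [600.7999877929688, 33.599998474121094], [646.7000122070312, 42.099998474121094], [624.2000122070312, 162.8000030517578]]
[501. 247.] rect 1734.9 -307.3 size 280.6 19.9 89.69 grad [-8.77000e-01 -7.90000e-02 -7.06461e+02] zrng [-741.2 -659.3]
  corners [[1724.199951171875, -447.5], [1744.0999755859375, -447.6000061035156], [1745.5999755859375, -167.0], [1725.699951171875, -166.89999389648438]]
[313. 241.] rect 720.9 -99.0 size 64.8 86.2 24.41 grad [-0.048  0.146 24.804] zrng [ 3.5 29.9]
  corners [[673.5999755859375, -73.0999984741211], [709.2000122070312, -151.60000610351562], [768.2000122070312, -124.9000015258789], [732.5999755859375, -46.400001525878906]]
[307. 373.] rect 1731.6 -944.1 size 344.9 23.4 88.46 grad [ 1.60000e-01  4.40000e-02 -7.02503e+02] zrng [-742.6 -662.8]
  corners [[1715.300048828125, -1116.199951171875], [1738.699951171875, -1116.800048828125], [1747.9000244140625, -772.0], [1724.5, -771.4000244140625]]
heading off deg 2.25 centre(lat,s) [  2.1 -38. ] len 114.8 wid 46.4 thin [ 4.4 22. ] thick [ -0.3 -97.9]
[ 0.12716463  0.866221   -0.18140607]
```

View pics/wrist18.png

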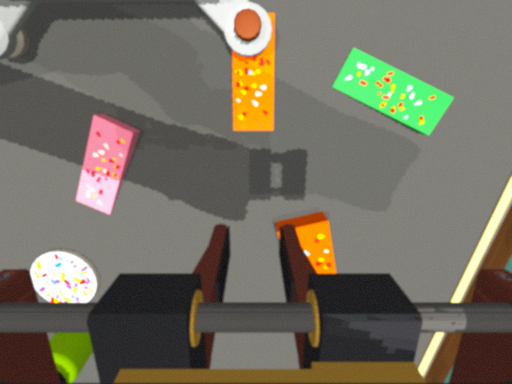

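View pics/d18.png

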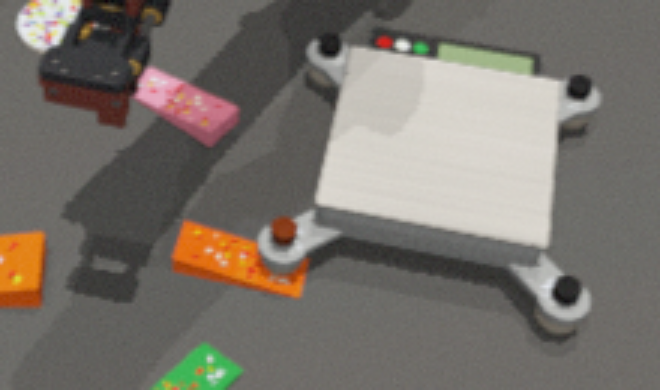

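View pics/side18.png

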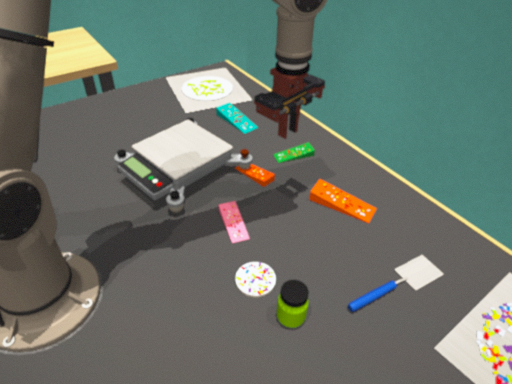

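```bash
python3 -m pendant '0.3 0 0 0 0 0 0;0.3 0 0 0 0 0 0;0.3 0 0 0 0 0 0;0.3 0 0 0 0 0 0;0.3 0 0 0 0 0 0;0.3 0 0 0 0 0 0'|head -2; python3 - <<'E'
from h import *
pan('side','side19'); pan('scene','scene19'); print(r.hand_in())
E
```

```text
time: 18.93
tool_pos: [632.9, -6.8, 149.8]
side tilt grad [ 0.0003 -0.0001] along foot diag 0.0003 z0 80.5 ctr 453.2 231.0 206.7 208.1
scene tilt grad [ 0.0014 -0.0009] along foot diag 0.0016 z0 80.8 ctr 458.3 231.9 209.1 206.0
the job is handed in; nothing more can be done
None
```

I slid the small orange wedge under the rust-brown foot and pushed it in until tight, then backed off and handed the job in at about 19 s. I straightened it first with sideways fingertip pushes, then pushed from the thick end with both fingertips.

**Last checks:**
- **Level:** pan tilt is 0.0003 rad (side camera) and 0.0017 rad (scene camera), down from about 0.028 and within the 0.0075 limit.
- **Tightness:** the push reached about 9 N before I backed off. I did not measure the contact force with the fingers clear. The wedge showed no sign of sliding back.
- **Wedge position:** the foot is about 2 mm off the wedge's centre line, and the wedge lies flat, about 2° or less askew.
- **Scale position:** the measured centre shifted by at most about 3 mm, which is within camera noise.
- **Bystanders:** the jar, scraper and disc look unmoved in the side picture; I did not measure them.

**Disagreements:**
- The fingertips appear about 37 mm behind the stated TCP. My first sideways sweep therefore passed above the wedge without touching it, and I lowered the later pushes by that amount.
- The wedge's position along the push direction differed by about 5 mm between the near and far wrist views.

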